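Stand the slumped soap cartons back up in the counter rack

ROBOT

A 6-joint arm with a two-finger parallel gripper is mounted at the origin on a cart in front of the work surface, level with it; the furniture and walls round the work are solid. World frame = base frame: x ahead of the robot, y to its left, z up, the work surface at z = 0. Lengths are in mm, angles in rad, forces in N, time in s.
With the tool pointing down it reaches from about 350 to 975 mm from the base axis. Payload 7.1 kg.
Tool frame: the origin (TCP) lies on the front face of the gripper's body, between the roots of the fingers; the fingertips stand 80 mm ahead of it and the grasp point (between the pads) lies 61 mm ahead of it; z points along the fingers, y is the line along which they close (so a half turn about z gives the same grasp; the last joint's range is limited). The gripper opens to 88 mm and grips with 3 to 60 N. Pads are 20 mm wide; open, the fingers measure 115 mm over their backs; the gripper's body (75 mm by 178 mm) begins 61 mm behind the grasp point.
Start: joints at [1.178, 0.423, 1.63, -0, 1.089, -0.019], TCP at [228.19, 581.837, 302.675] pointing down, gripper open.
Joint ranges: [-3, 3], [-0.9, 2.11], [0.09, 2.58], [-1.31, 4.45], [0.11, 2.69], [-2.54, 2.54]. Speed limits (rad/s): [2.39, 2.39, 3.01, 3.14, 3.14, 3.14].

INTERFACE

Orientations are given as a rotation vector (axis times angle).
In Python, from workcell import readout, vision, close_job gives the robot as it stands.
- The arm moves only by the tool servo_tool, never from a script. Its argument "plan" is a list that holds one entry, the list of rows, each a list of 7 numbers: the gripper command: -1 is fully open, 1 is shut, values between are in proportion, then the shift along the world's x, y, z in units of 40 mm (1.0 is 40 mm), then the turn, a rotation vector about the world's x, y, z in units of 5 degrees (1.0 is 5 degrees). A call has 1 to 5 rows; each row shifts and turns the commanded pose from where the row before left it; what a row does not reach is not made up. A row lasts 1/12 s, in which the tool goes at most 41.7 mm and 7.16 degrees, less where a joint would pass 70% of its speed; a pose out of reach is approached as far as the arm can. A call is refused whole if a number of a shift passes 1 or a number of a turn 1, either way. A call with a gripper value outside its range is refused whole. The fingers move at their own pace and stop on an object; the grip force is fixed at half the most. Time passes only in rows, so rows that do not move let the fingers close. It gives the time, the measured TCP pose, the force, the opening and the grip force at its end, in the units of the state.
- readout.get_obs(): the state, without advancing time (a new reading comes with each control period).
- vision.get_image(name): name is "scene" or "side" or "wrist"; returns the picture (400x640x3 uint8, red, green, blue); there is no depth.
- vision.camera_params(name): a dict with "fx", "fy", "cx", "cy" (pixels), "rvec" (rotation vector, rad) and "tvec" (3), from world to camera coordinates, as OpenCV has them; the wrist camera has in their place "hand_eye" (4x4, takes a point from camera to tool coordinates, whose origin is the TCP and whose axes are the flange's). Camera axes: x right, y down, z forward; pixel columns grow to the right and rows downward; lengths in mm; the calibration is good to about 2 mm. A picture is of the moment at which its call begins: read the wrist's pose just before it. camera_params takes no time and is no camera call.
- close_job(): hands the job in; it is judged then, once.
The state is a dict: "t": time; "qpos": joint angles; "qvel": joint speeds; "joint_torque": joint torques, N m; "ee_pos": TCP position; "orientation": TCP orientation; "ft_force": force on the tool from outside, world axes, zero at the start; "moment": the same for the moment, N m; "width": finger opening in mm; "grasp_force": force on a finger pad.
Only numpy, scipy, OpenCV 4.12 (cv2) and the standard library are available. Lean on these libraries where they do the work, as an engineer would, in place of code of your own. Each camera call takes 0.05 s, during which the arm holds its last target. There are 200 camera calls.

TASK

Two of the four soap cartons in the wooden counter rack have flopped forward onto its front rail. Push each of them back with a fingertip until it stands upright on its base in its own bay again; do not grasp, lift or carry any carton, and leave the two cartons that already stand, and everything else on the counter, as they are.

Things in the scene. Friction and masses are not known exactly. Their poses are not given: they have to be found in the camera images.
- rack: Wooden rack, fixed, 77 mm deep (x), 312 wide (y). Origin on the counter under it; z up, x to its back (within 0.2 rad of world x). Floor at z 10 mm. Backboard front face at x +30, top z 71. Front steel rail, 6 mm thick, centre x -31, z 42. Four bays, one carton each, centres y -112.5, -37.5, 37.5, 112.5; dividers to z 25, side walls to z 37.
- carton_0: Loose soap carton, white and purple, clear flap on top. Solid part spans x -17..19, y +-29, z 1..83 mm; 80 to 150 g. Origin: centre of underside; z to its top, x to its back. In any bay. Stands upright at start.
- carton_1: Loose soap carton, white and purple, clear flap on top. Solid part spans x -17..19, y +-29, z 1..83 mm; 80 to 150 g. Origin: centre of underside; z to its top, x to its back. In any bay. Slumped at start: top tilted 0.6 rad to the rack's -x, front face on the rail, bottom rear edge 5 mm from the backboard; pushed back past 0.4 rad from upright it rocks onto its base.
- carton_2: Loose soap carton, white and purple, clear flap on top. Solid part spans x -17..19, y +-29, z 1..83 mm; 80 to 150 g. Origin: centre of underside; z to its top, x to its back. In any bay. Stands upright at start.
- carton_3: Loose soap carton, white and purple, clear flap on top. Solid part spans x -17..19, y +-29, z 1..83 mm; 80 to 150 g. Origin: centre of underside; z to its top, x to its back. In any bay. Slumped at start: top tilted 0.6 rad to the rack's -x, front face on the rail, bottom rear edge 5 mm from the backboard; pushed back past 0.4 rad from upright it rocks onto its base.
- stamp: Bystander: wooden hand stamp, 26x45x67 mm, standing at the right of the rack; origin at the centre of its underside.
- ink_pad: Bystander: dark ink pad tin, 58x85x15 mm, lying; origin at the centre of its underside.
- doll: Bystander: small turned wooden doll, 30 mm across, 100 mm tall, standing; origin at the centre of its underside.
- bottle: Bystander: white lotion bottle, 39 mm across, 150 mm tall, standing at the left; origin at the centre of its underside.
- calculator: Bystander: desk calculator, 112x66x12 mm, lying at the left; origin at the centre of its underside.
- pen: Bystander: blue ball pen, 133 mm long, 9 mm thick, lying in front of the rack; origin at its middle, underside.
- stick_candle_2: Bystander: painted stick candle, 157 mm long, 17 mm thick, lying in front of the rack; origin at its middle, underside.

How it is judged:
By the outcome, as a careful person would: the job done as asked, in the order asked, and still so for the second after the job is handed in, with the robot touching nothing.
It also fails if it takes over 40 s, if anything falls off the work surface, if the arm or the gripper's body presses on something with over 40 N, if the wrist force passes 120 N, or if a joint passes its speed limit or range.

## Working session

There is one attempt and no reset: what is moved stays moved. The work goes in short steps, Python scripts to look and compute and a tool call to move; the robot and the scene stay as the last step left them, time stands still between calls to the robot, and variables do not carry over. Pictures are saved under pics/ and viewed, at most 10 in all, crops included, and the job is handed in when it is done.

Besides the shell and the picture viewer there is one more tool, called as a command line: name --argument value ..., lists and objects as JSON in quotes. servo_tool: Moves the arm, as the interface text tells. Its arguments: {"type":"object","properties":{"plan":{"type":"array"}},"required":["plan"]}

```bash
mkdir -p pics; python3 - <<'E'
from workcell import readout, vision
import cv2
o=readout.get_obs();print(o)
for n in("scene","side"):
    cv2.imwrite(f"pics/{n}0.png",vision.get_image(n)[...,::-1]);print(n,vision.camera_params(n))
print(vision.camera_params("wrist"))
E
```

```text
{'t': 0.0, 'qpos': array([ 1.17800314e+00,  4.23836619e-01,  1.63070679e+00, -2.73511455e-05,
        1.08856144e+00, -1.90329569e-02]), 'qvel': array([-0.00114956,  0.00227281,  0.00012329, -0.00052311,  0.00020262,
       -0.00045649]), 'joint_torque': array([-1.78412945e-03, -5.44616961e+01, -2.73678035e+01,  6.43284875e-02,
        2.25319894e-02, -1.05383190e-04]), 'ee_pos': array([228.0324197 , 581.4470656 , 301.89763173]), 'orientation': array([-5.83617011e-01, -3.08661571e+00,  2.33274713e-03]), 'ft_force': array([-0.51029833,  0.79258149, -0.72529314]), 'moment': array([-0.02784494, -0.02225805,  0.01817634]), 'grasp_force': 0.0, 'width': 87.98073587285366}
scene {'fx': 374.30055114245977, 'fy': 374.30055114245977, 'cx': 314.0249894698085, 'cy': 192.4223106946721, 'rvec': array([ 2.07487948, -1.01205467,  0.4658909 ]), 'tvec': array([-303.77829326,  341.34832704,  590.91455167])}
side {'fx': 394.1274792872014, 'fy': 394.1274792872014, 'cx': 317.38007105014015, 'cy': 193.30627857799809, 'rvec': array([ 2.09768504, -0.5909627 ,  0.32399791]), 'tvec': array([-425.14995585,  221.14084287,  885.42316335])}
{'fx': 328.4993058458682, 'fy': 328.4993058458682, 'cx': 323.58843439612605, 'cy': 202.85541238667528, 'hand_eye': array([[ 2.08868681e-04, -9.66435989e-01, -2.56907445e-01,
         7.02869031e+01],
       [ 9.99999878e-01,  8.71392928e-05,  4.85210176e-04,
         1.35405456e+00],
       [-4.46537844e-04, -2.56907516e-01,  9.66435890e-01,
        -8.14269066e+01],
       [ 0.00000000e+00,  0.00000000e+00,  0.00000000e+00,
         1.00000000e+00]])}
```

View pics/scene0.png

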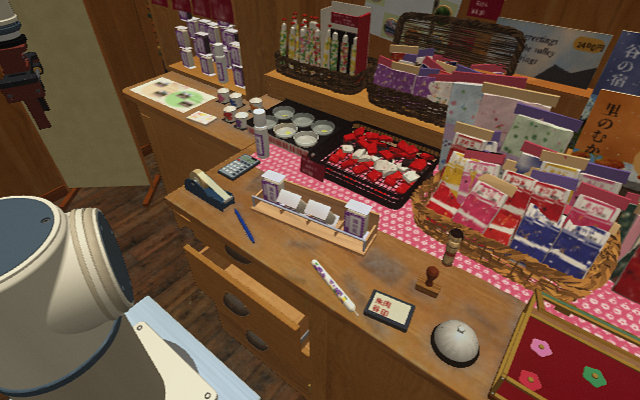

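View pics/side0.png

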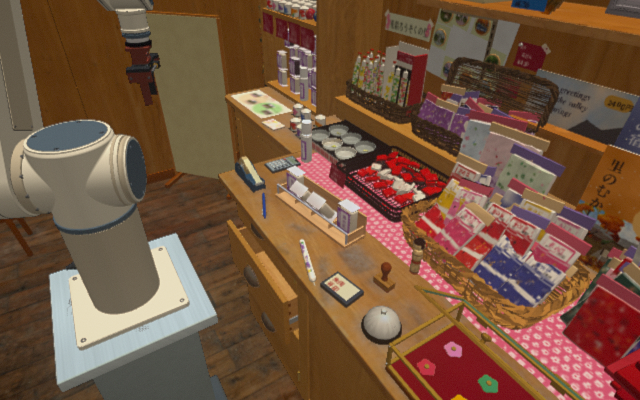

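The rack spans about scene (250,190)–(375,250). The outer two cartons look upright and the middle two slumped. I'll enlarge both views.

```bash
python3 - <<'E'
import cv2
a=cv2.imread("pics/scene0.png")[150:270,235:395];b=cv2.imread("pics/side0.png")[150:260,260:390]
cv2.imwrite("pics/s1.png",cv2.resize(a,None,fx=5,fy=5,interpolation=cv2.INTER_CUBIC))
cv2.imwrite("pics/s2.png",cv2.resize(b,None,fx=5,fy=5,interpolation=cv2.INTER_CUBIC))
E
```

```text
(no output)
```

View pics/s1.png

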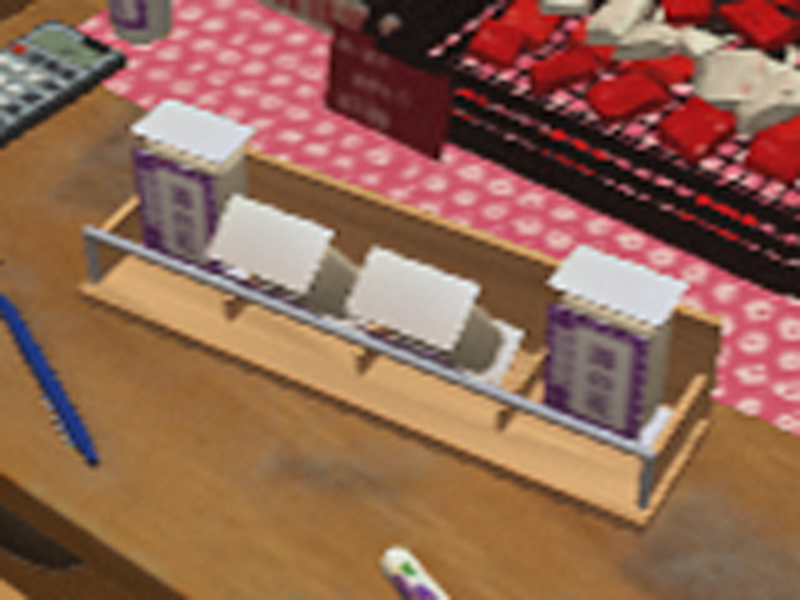

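View pics/s2.png

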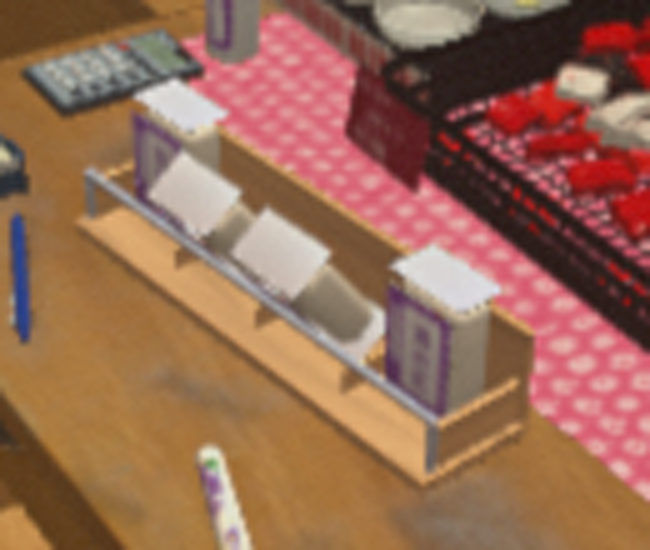

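Slumped cartons are the two middle ones (scene ≈(289,200) and (318,210)), with white flap ends leaning over the rail. I'll fit the rack pose from the points I read in both views.

```bash
cat > h.py <<'E'
import numpy as np, cv2
from workcell import vision
from scipy.optimize import least_squares
def proj(n,P):
    c=vision.camera_params(n);K=np.array([[c['fx'],0,c['cx']],[0,c['fy'],c['cy']],[0,0,1]])
    return cv2.projectPoints(np.float64(P).reshape(-1,1,3),c['rvec'],c['tvec'],K,None)[0][:,0]
def rack(p,L):
    L=np.float64(L);s,c=np.sin(p[2]),np.cos(p[2])
    return np.c_[p[0]+c*L[:,0]-s*L[:,1],p[1]+s*L[:,0]+c*L[:,1],L[:,2]]
E
python3 - <<'E'
from h import *
off={'scene':(235,150),'side':(260,150)}
D={'scene':[((-31,154,42),(88,236)),((-31,-154,42),(647,455)),((-38.5,-156,0),(645,525)),((-38.5,156,0),(82,295)),((38,-156,71),(720,318))],
'side':[((-31,154,42),(90,175)),((-31,-154,42),(432,415)),((-38.5,-156,0),(425,487)),((-38.5,156,0),(80,228)),((38,-156,71),(533,338))]}
def r(p):
    return np.concatenate([(proj(n,rack(p,[a for a,_ in D[n]]))-(np.array([b for _,b in D[n]])/5+off[n])).ravel() for n in D])
s=least_squares(r,[600,100,0]);p=s.x;print(p,np.round(s.fun.reshape(-1,2),1))
for y in(37.5,-37.5):
  for x in (-55,-62): print(rack(p,[[x,y,70]]))
# top of slumped carton
t=.6;
# rotated about y: top goes to -x. bottom rear edge at x=25,z=10
for z,x in((83,19),(83,-17),(1,-17)):
    dx=x-19;dz=z-1;print(z,x,25+dx*np.cos(t)-dz*np.sin(t),10+dz*np.cos(t)-dx*np.sin(t)*-1*1)
E
```

```text
[5.15001328e+02 2.57939850e+01 1.34090153e-01] [[-1.  -2.2]
 [ 1.2  0.2]
 [-0.5  1.7]
 [-0.3  0. ]
 [ 1.4 -0.9]
 [-1.  -1.7]
 [ 0.2  1.4]
 [-0.8  1.3]
 [-0.7 -0.2]
 [ 0.9 -2.4]]
[[455.48171603  55.60448391  70.        ]]
[[448.54455239  54.6686631   70.        ]]
[[465.50836756 -18.72226941  70.        ]]
[[458.57120392 -19.65809022  70.        ]]
83 19 -21.3006828183929 77.67752042259362
83 -17 -51.01276495514132 57.35039138037234
1 -17 -4.712082136748421 -10.327129042221273
```

Rack is at about (515, 26), yaw 0.134, with pixel residuals around 1–2 px. I'll go high to a point in front of the left slumped carton, fingers shut, with tool y along the rack.

servo_tool --plan '[[[1,0.35,-0.88,0,0,0,0.39],[1,0.35,-0.88,0,0,0,0.39],[1,0.35,-0.88,0,0,0,0.39],[1,0.35,-0.88,0,0,0,0.39],[1,0.35,-0.88,0,0,0,0.39]]]'

```text
t: 0.52
ee_pos: [298.2, 404.1, 302.3]
orientation: [-0.316, -3.125, 0.001]
ft_force: [0.3, -0.5, 1.0]
width: 58.1
grasp_force: 0.0
```

servo_tool --plan '[[[1,0.35,-0.88,0,0,0,0.39],[1,0.35,-0.88,0,0,0,0.39],[1,0.35,-0.88,0,0,0,0.39],[1,0.35,-0.88,0,0,0,0.39],[1,0.35,-0.88,0,0,0,0.39]]]'

```text
t: 0.93
ee_pos: [368.3, 228.1, 302.6]
orientation: [-0.049, -3.141, 0.0]
ft_force: [0.6, -0.2, -0.1]
width: 24.6
grasp_force: 0.0
```

servo_tool --plan '[[[1,0.35,-0.88,0,0,0,0.39],[1,0.35,-0.88,0,0,0,0.39],[1,0.35,-0.88,0,0,0,0.39],[1,0.35,-0.88,0,0,0,0.39],[1,0.35,-0.88,0,0,0,0.39]]]'

```text
t: 1.35
ee_pos: [438.3, 51.9, 302.7]
orientation: [0.217, -3.134, -0.0]
ft_force: [0.6, -0.1, -0.1]
width: 0.6
grasp_force: 0.0
```

servo_tool --plan '[[[1,0,0,0,0,0,0],[1,0,0,0,0,0,0],[1,0,0,0,0,0,0]]]'

```text
t: 1.6
ee_pos: [437.8, 53.9, 302.4]
orientation: [0.212, -3.134, -0.0]
ft_force: [0.4, -0.4, -0.3]
width: 0.3
grasp_force: 0.0
```

```bash
cat >> h.py <<'E'
def wproj(P,o):
    c=vision.camera_params("wrist");H=np.eye(4);H[:3,:3]=cv2.Rodrigues(np.float64(o['orientation']))[0];H[:3,3]=o['ee_pos']
    M=np.linalg.inv(H@c['hand_eye']);Q=np.c_[P,np.ones(len(P))]@M.T
    return np.c_[Q[:,0]/Q[:,2]*c['fx']+c['cx'],Q[:,1]/Q[:,2]*c['fy']+c['cy']]
E
python3 - <<'E'
from h import *
from workcell import readout
o=readout.get_obs();im=vision.get_image("wrist")[...,::-1].copy()
p=[515,25.8,.134]
L=[(-31,154,42),(-31,-154,42),(38,-156,71),(38,156,71),(-38.5,156,0),(-38.5,-156,0),(-51,37.5+29,77.7),(-51,37.5-29,77.7),(-51,-37.5+29,77.7),(-51,-37.5-29,77.7),(-21.3,8.5,98),(-21.3,-8.5,98)]
for q in wproj(rack(p,L),o): print(q.round()); cv2.drawMarker(im,tuple(int(v) for v in q),(0,255,0),cv2.MARKER_CROSS,8,1)
cv2.imwrite("pics/w1.png",im)
E
```

```text
[428. 221.]
[146. 221.]
[139. 291.]
[433. 292.]
[420. 205.]
[162. 204.]
[351. 213.]
[292. 213.]
[274. 213.]
[214. 213.]
[290. 250.]
[272. 249.]
```

View pics/w1.png

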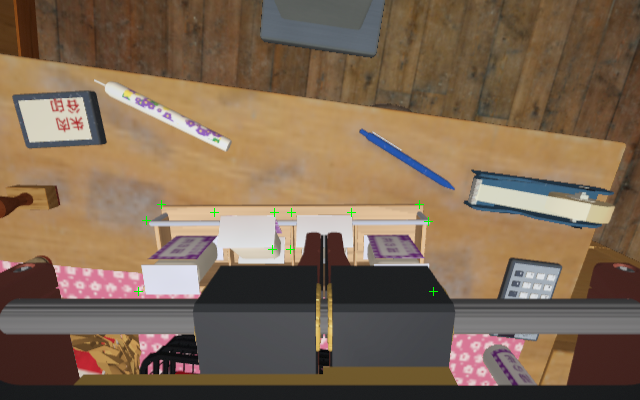

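Fit confirmed: the rail ends are seen at (148,222) and (425,222), matching the prediction. The slumped flaps are at (249,230) and (325,228), and the tool is over the bay centre. I'll descend with the tip to z≈69 in front of the left slumped carton.

servo_tool --plan '[[[1,0,0,-0.95,0,0,0],[1,0,0,-0.95,0,0,0],[1,0,0,-0.95,0,0,0],[1,0,0,-0.98,0,0,0],[1,0,0,0,0,0,0]]]'

```text
t: 2.07
ee_pos: [433.6, 54.9, 143.1]
orientation: [0.218, -3.12, 0.0]
ft_force: [-1.2, -0.7, -0.1]
width: 0.3
grasp_force: 0.0
```

servo_tool --plan '[[[1,0.13,0.018,0,0,0,0],[1,0.13,0.018,0,0,0,0],[1,0.13,0.018,0,0,0,0],[1,0.13,0.018,0,0,0,0],[1,0,0,0,0,0,0]]]'

```text
t: 2.48
ee_pos: [461.7, 57.1, 151.9]
orientation: [-0.215, 3.128, 0.0]
ft_force: [-0.1, 0.2, 0.7]
width: 0.5
grasp_force: 0.0
```

servo_tool --plan '[[[1,0.1,0.013,0,0,0,0],[1,0.1,0.013,0,0,0,0],[1,0.1,0.013,0,0,0,0],[1,0,0,0,0,0,0]]]'

```text
t: 2.82
ee_pos: [472.0, 58.3, 149.8]
orientation: [-0.214, 3.133, 0.0]
ft_force: [-1.0, -0.4, -0.3]
width: 0.5
grasp_force: 0.0
```

```bash
python3 - <<'E'
from workcell import vision
import cv2,numpy as np
a=vision.get_image("scene")[120:280,225:405,::-1];b=vision.get_image("side")[120:270,255:395,::-1]
a=cv2.resize(a,(400,356));b=cv2.resize(b,(400,428))[:356]
cv2.imwrite("pics/p1.png",np.hstack([a,b]))
E
```

```text
(no output)
```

View pics/p1.png

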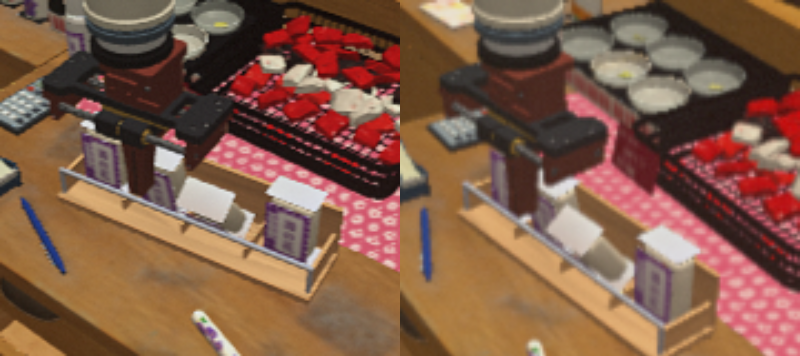

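The left carton (p1 left panel ≈(165,185)) is standing nearly upright with the finger at its front face. I'll keep following it.

servo_tool --plan '[[[1,0.09,0.012,0,0,0,0],[1,0.09,0.012,0,0,0,0],[1,0.09,0.012,0,0,0,0],[1,0.09,0.012,0,0,0,0],[1,0,0,0,0,0,0]]]'

```text
t: 3.33
ee_pos: [486.4, 60.3, 149.5]
orientation: [-0.215, 3.133, 0.0]
ft_force: [1.1, 0.3, 1.1]
width: 0.4
grasp_force: 0.0
```

servo_tool --plan '[[[1,0.06,0.008,0,0,0,0],[1,0,0,0,0,0,0],[1,0,0,0,0,0,0]]]'

```text
t: 3.58
ee_pos: [487.8, 60.5, 149.4]
orientation: [0.215, -3.134, 0.0]
ft_force: [-0.3, -0.3, 0.1]
width: 0.4
grasp_force: 0.0
```

servo_tool --plan '[[[1,-0.3,-0.04,0,0,0,0],[1,-0.5,-0.07,0,0,0,0],[1,-0.5,-0.07,0,0,0,0],[1,0,0,0,0,0,0]]]'

```text
t: 3.92
ee_pos: [431.5, 52.8, 148.9]
orientation: [0.214, -3.129, 0.0]
ft_force: [-0.2, 0.5, -0.3]
width: 0.7
grasp_force: 0.0
```

servo_tool --plan '[[[1,0.06,-0.46,0,0,0,0],[1,0.06,-0.46,0,0,0,0],[1,0.06,-0.46,0,0,0,0],[1,0.06,-0.46,0,0,0,0],[1,0,0,0,0,0,0]]]'

```text
t: 4.33
ee_pos: [446.9, -22.3, 149.8]
orientation: [-0.211, 3.133, -0.001]
ft_force: [1.0, -0.0, 0.3]
width: 0.7
grasp_force: 0.0
```

```bash
python3 - <<'E'
from workcell import vision
import cv2,numpy as np
a=vision.get_image("scene")[120:280,225:405,::-1];b=vision.get_image("side")[120:270,255:395,::-1]
a=cv2.resize(a,(400,356));b=cv2.resize(b,(400,428))[:356]
cv2.imwrite("pics/p2.png",np.hstack([a,b]))
E
```

```text
(no output)
```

View pics/p2.png

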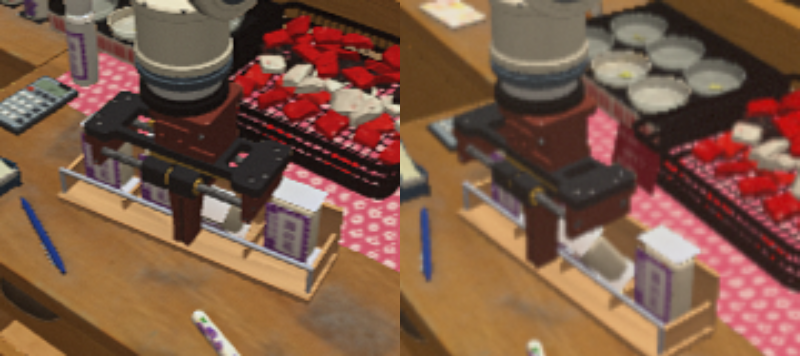

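The left one now stands upright (p2 left panel ≈(155,190)). The finger is in front of the second slumped carton, so I'll push the same way.

servo_tool --plan '[[[1,0.13,0.018,0,0,0,0],[1,0.13,0.018,0,0,0,0],[1,0.13,0.018,0,0,0,0],[1,0.1,0.013,0,0,0,0],[1,0,0,0,0,0,0]]]'

```text
t: 4.85
ee_pos: [466.3, -17.0, 149.6]
orientation: [-0.216, 3.133, -0.0]
ft_force: [0.2, -0.1, -0.9]
width: 0.6
grasp_force: 0.0
```

servo_tool --plan '[[[1,0.1,0.013,0,0,0,0],[1,0.1,0.013,0,0,0,0],[1,0.1,0.013,0,0,0,0],[1,0.09,0.012,0,0,0,0],[1,0,0,0,0,0,0]]]'

```text
t: 5.27
ee_pos: [481.6, -15.5, 149.6]
orientation: [-0.215, 3.133, -0.0]
ft_force: [-0.2, -1.2, 0.3]
width: 0.4
grasp_force: 0.0
```

servo_tool --plan '[[[1,0.1,0.013,0,0,0,0],[1,0.1,0.013,0,0,0,0],[1,0.1,0.013,0,0,0,0],[1,0,0,0,0,0,0],[1,0,0,0,0,0,0]]]'

```text
t: 5.68
ee_pos: [492.8, -14.0, 149.5]
orientation: [-0.215, 3.134, -0.0]
ft_force: [0.3, 0.3, 0.6]
width: 0.3
grasp_force: 0.0
```

servo_tool --plan '[[[1,0.07,0.009,0,0,0,0],[1,0.05,0.007,0,0,0,0],[1,0,0,0,0,0,0],[1,0,0,0,0,0,0]]]'

```text
t: 6.02
ee_pos: [497.5, -13.4, 149.5]
orientation: [-0.215, 3.134, -0.0]
ft_force: [-0.6, 0.1, 0.5]
width: 0.8
grasp_force: 0.0
```

servo_tool --plan '[[[1,-0.3,-0.04,0,0,0,0],[1,-0.5,-0.07,0,0,0,0],[1,-0.6,-0.08,0,0,0,0],[1,0,0,0.9,0,0,0],[1,0,0,0.9,0,0,0]]]'

```text
t: 6.43
ee_pos: [438.3, -20.9, 220.5]
orientation: [0.213, -3.127, -0.002]
ft_force: [1.9, -0.7, -0.4]
width: 0.8
grasp_force: 0.0
```

servo_tool --plan '[[[1,-0.5,0.8,0.3,0,0,0],[1,-0.5,0.8,0.3,0,0,0],[1,0,0.95,0.3,0,0,0],[1,0,0.95,0.2,0,0,0],[1,0,0.95,0.2,0,0,0]]]'

```text
t: 6.85
ee_pos: [400.8, 158.5, 274.5]
orientation: [-0.213, 3.133, 0.0]
ft_force: [0.8, -0.3, 0.1]
width: 0.2
grasp_force: 0.0
```

servo_tool --plan '[[[1,0,0.95,0.5,0,0,0],[1,0,0.95,0.5,0,0,0],[1,0,0.95,0,0,0,0],[1,0,0.95,0,0,0,0],[1,0,0,0,0,0,0]]]'

```text
t: 7.27
ee_pos: [401.6, 312.2, 313.2]
orientation: [-0.22, 3.131, 0.005]
ft_force: [0.3, -0.9, -0.0]
width: 0.4
grasp_force: 0.0
```

```bash
python3 - <<'E'
from workcell import vision
import cv2,numpy as np
a=vision.get_image("scene")[120:280,225:405,::-1];b=vision.get_image("side")[120:270,255:395,::-1]
a=cv2.resize(a,(400,356));b=cv2.resize(b,(400,428))[:356]
cv2.imwrite("pics/p3.png",np.hstack([a,b]))
E
```

```text
(no output)
```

View pics/p3.png

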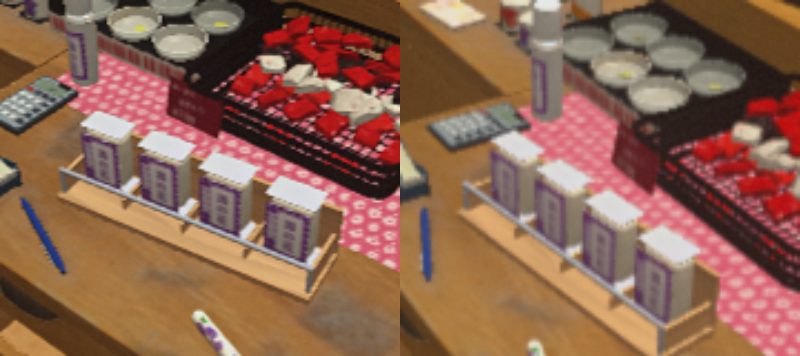

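All four cartons stand upright in a row, each in its own bay, and the arm is clear. Handing in.

```bash
python3 -c "
from workcell import close_job
print(close_job())"
```

```text
the job is handed in; nothing more can be done
None
```

I pushed both slumped cartons back with the fingertip; the last picture shows all four upright in their own bays and nothing else seen moved. The job is handed in, at about 7 s of the 40 s allowed.

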